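# Hang the hook gauge back in its notch between its neighbours

### The arm

A 6-joint arm with a two-finger parallel gripper is mounted at the origin on a cart in front of the work surface, level with it; the furniture and walls round the work are solid. World frame = base frame: x ahead of the robot, y to its left, z up, the work surface at z = 0. Lengths are in mm, angles in degrees, forces in N, time in s.
With the tool pointing down it reaches from about 300 to 850 mm from the base axis. Payload 4.2 kg.
Tool frame: the origin (TCP) lies on the centre line of the jaws, within the pads' length; the fingertips stand 14 mm ahead of it and the grasp point (between the pads) lies 5 mm behind it; z points along the fingers, y is the direction in which the jaws open and shut (so a half turn about z gives the same grasp; the last joint's range is limited). The gripper opens to 91 mm and grips with 3 to 60 N. Pads are 32 mm wide; open, the fingers measure 118 mm over their backs; the gripper's body (76 mm by 178 mm) begins 60 mm behind the grasp point.
Start: joints at [-77.75, 18.312, 89.639, -0, 72.044, -1.146], TCP at [133.215, -559.371, 227.976] pointing down, gripper open.
Joint ranges: [-177.97, 177.97], [-48.28, 115.42], [12.27, 149.76], [-77.06, 257.06], [2.81, 150.46], [-146.56, 146.56]. Speed limits (degrees/s): [147.25, 147.25, 180, 180, 180, 180].

### API

Orientations are given as [roll, pitch, yaw] about the fixed x, y, z axes, in that order (R = Rz(yaw) Ry(pitch) Rx(roll)).
In Python, from workcell import env gives the robot as it stands.
- The arm moves only by the tool play_rows, never from a script. Its argument "increments" is a list of rows, each a list of 5 numbers: the shift along the world's x, y, z in mm, then the turn about the world's z in degrees, then the closure, from 0 (fully open) to 1 (shut). In form: [[x, y, z, yaw, fingers], ...]. A call has 1 to 20 rows; each row shifts and turns the commanded pose from where the row before left it; what a row does not reach is not made up. A row lasts 1/8 s, in which the tool goes at most 62.5 mm and 10.7 degrees, less where a joint would pass 70% of its speed; a pose out of reach is approached as far as the arm can. A call is refused whole if a number of a shift passes 62.5 or a number of a turn 10.7, either way. A call with a gripper value outside its range is refused whole. The fingers move at their own pace and stop on an object; "newtons" is the grip in N (left out, the last holds). Time passes only in rows, so rows that do not move let the fingers close. It gives the time, the measured TCP pose, the force and the opening at its end, in the units of the state.
- env.state(): the state, without advancing time (a new reading comes with each control period).
- env.grab_frame(name): name is "scene" or "top" or "wrist"; returns the picture (384x512x3 uint8, red, green, blue); there is no depth.
- env.calibration(name): a dict with "fx", "fy", "cx", "cy" (pixels), "dist_coeffs" ([k1, k2, p1, p2, k3] as OpenCV has them; the pictures are not rectified), "R" (3x3) and "t" (3): a world point X has camera coordinates R X + t; the wrist camera has in their place "hand_eye" (4x4, takes a point from camera to tool coordinates, whose origin is the TCP and whose axes are the flange's). Camera axes: x right, y down, z forward; pixel columns grow to the right and rows downward; lengths in mm; the calibration is good to about 2 mm. A picture is of the moment at which its call begins: read the wrist's pose just before it. calibration takes no time and is no camera call.
- env.job_done(): hands the job in, once; it reports no verdict.
The state is a dict: "time_s": time; "qpos": joint angles; "qvel": joint speeds; "effort": joint torques, N m; "ee_pos": TCP position; "ee_rot": TCP orientation; "force": force on the tool from outside, world axes, zero at the start; "torque": the same for the moment, N m; "gripper_width": finger opening in mm.
Only numpy, scipy, OpenCV 4.12 (cv2) and the standard library are available. Lean on these libraries where they do the work, as an engineer would, in place of code of your own. Each camera call takes 0.05 s, during which the arm holds its last target.

### The job

Take the hook gauge with the black grip off its small stand and hang it back on the long bar of the rack, in the narrow gap between the two gauges hanging there: lower it between them with its hook over the bar, feel gently along the bar for the locating notch, let the hook drop fully home in the notch, and let go. Press only lightly on the rack, a few newtons and never 40 N; the neighbours may be nudged aside along the bar by up to 2 cm but must not be struck or pushed hard (under 15 N), tipped or knocked off, and the loose things lying about stay where they are.

Things in the scene. Friction and masses are not known exactly. Their poses are not given: they have to be found in the camera images.
- gauge_grip (a point): Centre of the upright black grip on the loose hook gauge to be hung (0.19 to 0.33 kg). Grip: 18 mm in x, 22 mm in y, 50 mm tall; pinch it across x. Axes: z up, x across the bar from front plate to back leg, y along the bar. The whole gauge is 30 mm wide in y. It starts hanging on the stand.
- gauge_hook (a point): Middle of the underside of the gauge's bridge, the face that rests on the bar, 37 mm straight below the grip's centre. The bridge is 12 mm wide in y and 12 mm thick. The throat below it is 17 mm wide in x (8.5 mm either side of this point), between the front plate and the back leg; the back leg, 8 mm thick, reaches 37 mm below this point, its end flared outward.
- gauge_foot (a point): Lowest point of the gauge: foot of the front plate, 85 mm below the bridge's underside and 12.5 mm to the -x side of it. The plate is 8 mm thick and 30 mm wide (y); its foot is half-round, 15 mm radius.
- stand_top (a point): Middle of the top of the small fixed stand on which the gauge hangs at the start: an upright plate 12 mm thick (x), 44 mm wide (y), 114 mm above the bench, with a notch 6 mm deep under the bridge. Lift the gauge straight up by 50 mm to clear it.
- rack_mid (a point): Point level with the top of the rack's bar, half-way between the two posts, 115 mm above the bench. Axes: x across the bar, y along it, z up. Rack fixed; bar rigid steel, level, 12 mm thick (x), 30 mm deep (z). The posts stand 105 mm to either side and are no higher than the bar. The hook has 2.5 mm of play either side in x.
- rack: The rack: base plate 85 x 250 mm, origin on the bench below its middle, same axes. In the bar's top is one square-edged notch, 14.5 mm long (y), 6 mm deep, cut right across it, for the 12 mm bridge. Its centre lies anywhere within 14 mm of the rack's middle along y and is not given: feel for it. The bridge's underside is level with the bar's top outside it and 6 mm lower in it.
- left_gauge_top (a point): Centre of the top of the hanging neighbour on the +y side: a steel hook plate without a grip, round foot, 36 mm wide along the bar, 32 mm across it, about 0.25 kg, loose on the bar; it hangs from 10 mm above the bar's top (this point) to 78 mm below it. Its side towards the gap is 18 mm from this point. It slides along the bar at a push of 1 to 4 N.
- right_gauge_top (a point): The same for the neighbour on the -y side, whose foot is square. The gap between the two is 33 to 44 mm wide at the start. Each may be nudged along the bar by up to 25 mm.
- marker: Loose marker pen lying on the bench, 131 mm long and 18 mm thick, a bystander; origin under its middle.
- bush_1: Loose plain steel bush standing on the bench, 42 mm across, 30 mm high, a bystander; origin at the centre of its underside.
- bush_4: Loose low steel bush lying on the bench, 46 mm across, 18 mm high, a bystander; origin at the centre of its underside.
Mind the look-alikes: they are no part of the job. Leave any blue look-alike of the part that bears left_gauge_top alone.

How it is judged (in metres and radians):
On the way, in this order (a step that is already met when the one before it is completed fails the run):
1. the gauge is lifted clear of the stand (z of gauge_grip in the frame of stand_top above 0.07 m and contact force between gauge and stand below 0.1 N), for 0.1 s.
2. the gauge's hook is over the bar between the neighbours, which still hang (z of gauge_grip in the frame of rack_mid between 0.025 and 0.05 m and x of gauge_grip in the frame of rack_mid between -0.006 and 0.006 m and y of gauge_grip in the frame of left_gauge_top below -0.028 m and y of gauge_grip in the frame of right_gauge_top above 0.028 m), for 0.1 s.
At the end, for the whole second after the job is handed in: The gauge hangs at rest (under 0.05 m/s), its weight on the rack, home in the notch: grip point 27 to 33.5 mm above the bar top, within 6 mm of the bar line and 18 mm of the rack middle, tilt under 0.1 rad, between the two neighbours, which both still hang on the bar (z of gauge_grip in the frame of rack_mid between 0.027 and 0.0335 m and x of gauge_grip in the frame of rack_mid between -0.006 and 0.006 m and y of gauge_grip in the frame of rack_mid between -0.018 and 0.018 m and angle between gauge_grip's own z axis and vertical below 0.1 rad and linear speed of gauge below 0.05 m/s and contact force between gauge and rack above 0.5 N and y of gauge_grip in the frame of left_gauge_top below -0.028 m and y of gauge_grip in the frame of right_gauge_top above 0.028 m and z of each of left_gauge_top, right_gauge_top in the frame of rack_mid above 0.005 m); the robot touches nothing.
It fails at once if the gauge is pressed on the rack with more than 40 N (contact force between gauge and rack above 40 N).
It fails at once if a neighbour is pushed or struck by the gauge with more than 15 N (contact force between gauge and left_gauge above 15 N or contact force between gauge and right_gauge above 15 N).
It fails at once if a neighbour is lifted off, tipped by more than 0.25 rad or shoved more than 25 mm (angle between any of left_gauge_top, right_gauge_top's own z axis and vertical above 0.25 rad or distance of any of left_gauge_top, right_gauge_top from where it was at the start of the episode above 0.025 m).
It fails at once if a loose bystander on the bench is moved by more than 30 mm (distance of any of marker, bush_1, bush_4 from where it was at the start of the episode above 0.03 m).
It also fails if it takes over 64 s, if anything falls off the work surface, if the arm or the gripper's body presses on something with over 40 N, if the wrist force passes 120 N, or if a joint passes its speed limit or range.

## Working session

There is one attempt and no reset: what is moved stays moved. The work goes in short steps, Python scripts to look and compute and a tool call to move; the robot and the scene stay as the last step left them, time stands still between calls to the robot, and variables do not carry over. Pictures are saved under pics/ and viewed, and the job is handed in when it is done.

Besides the shell and the picture viewer there is one more tool, called after ">>>" as name(argument=value, ...) on one line, values as JSON. play_rows: Moves the arm, as the interface text tells. Its arguments: {"type":"object","properties":{"increments":{"type":"array"},"newtons":{"type":"number"}},"required":["increments"]}

```bash
mkdir -p pics; ls
python3 - <<'E'
from workcell import env
import cv2,json
s=env.state(); print(s)
for n in ["scene","top","wrist"]:
    im=env.grab_frame(n); cv2.imwrite(f"pics/{n}0.png",im[:,:,::-1])
    print(n,env.calibration(n))
E
```

```text
pics
{'time_s': 0.0, 'qpos': array([-7.77505792e+01,  1.83508322e+01,  8.97078885e+01, -1.56866188e-04,
        7.20429766e+01, -1.14617477e+00]), 'qvel': array([-0.04413498,  0.05702042,  0.04001542,  0.13629991,  0.06090031,
        0.05487624]), 'effort': array([ 2.17987523e-03, -4.12452078e+01, -2.31970918e+01,  7.31058419e-02,
        4.57701471e-02, -1.14854624e-04]), 'ee_pos': array([ 133.10542421, -558.87786784,  227.11832154]), 'ee_rot': array([-1.79898320e+02, -1.88516160e-03,  1.33956424e+01]), 'force': array([-0.03118929, -0.48961962,  0.67289381]), 'torque': array([-0.01877384, -0.03250968, -0.06261445]), 'gripper_width': 91.45888764207035}
scene {'fx': 357.2861389442851, 'fy': 357.2861389442851, 'cx': 256.7832700691199, 'cy': 184.66416840904216, 'dist_coeffs': array([-0.0078557,  0.       ,  0.       ,  0.       ,  0.       ]), 'R': array([[ 0.83083789, -0.5565121 ,  0.0016411 ],
       [-0.32631415, -0.48955121, -0.80861529],
       [ 0.45080759,  0.6712927 , -0.58833547]]), 't': array([-460.2994751 ,  234.46739233,  979.77999966])}
top {'fx': 349.79350341898356, 'fy':
[... 217 characters left out ...]
     [-0.9793627 , -0.01549583, -0.20151573],
       [ 0.20142625,  0.0071493 , -0.97947759]]), 't': array([ -66.27555339,  530.96212368, 1113.3819686 ])}
wrist {'fx': 308.7855971704751, 'fy': 308.7855971704751, 'cx': 258.54528239683924, 'cy': 190.1947828716841, 'dist_coeffs': array([0.02393896, 0.        , 0.        , 0.        , 0.        ]), 'hand_eye': array([[-1.37354322e-03, -9.66004060e-01, -2.58523246e-01,
         7.23701713e+01],
       [ 9.99999030e-01, -1.26705342e-03, -5.78528790e-04,
        -6.21072876e-01],
       [ 2.31298399e-04, -2.58523790e-01,  9.66004864e-01,
        -1.56757514e+02],
       [ 0.00000000e+00,  0.00000000e+00,  0.00000000e+00,
         1.00000000e+00]])}
```

View pics/scene0.png

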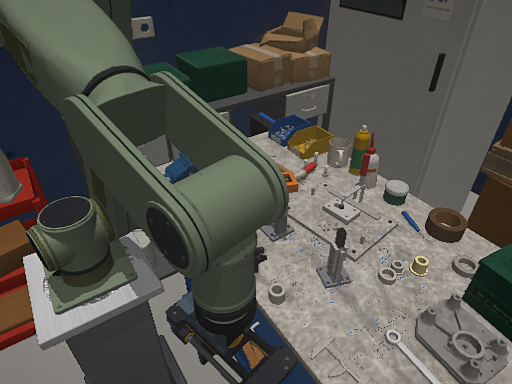

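View pics/top0.png

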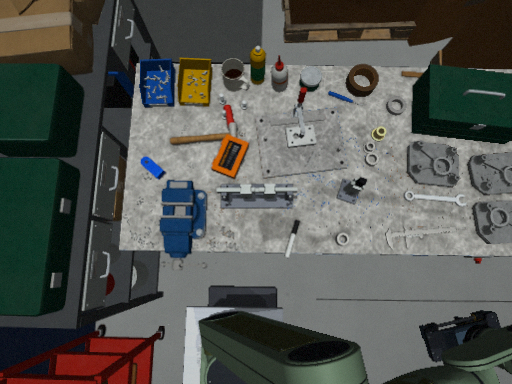

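View pics/wrist0.png

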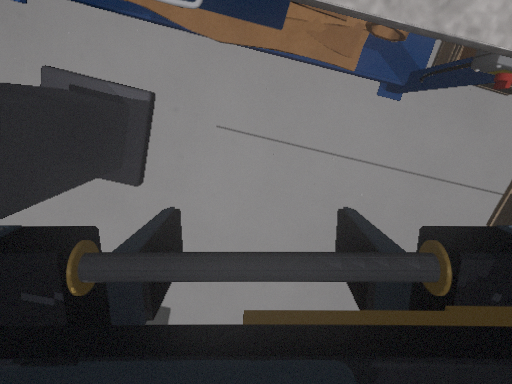

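The top view shows the rack at about (258,195), and the stand with the black-grip gauge at about (352,187). A white and black marker lies at (292,238), a bush at (342,239), and a blue item at (152,167). Next I enlarge the crops.

```bash
cat > h.py <<'E'
import numpy as np,cv2
from workcell import env
from scipy.spatial.transform import Rotation as Ro
def cal(n,s=None):
    c=env.calibration(n);K=np.array([[c['fx'],0,c['cx']],[0,c['fy'],c['cy']],[0,0,1]]);d=np.array(c['dist_coeffs'])
    if n=='wrist':
        T=np.eye(4);T[:3,:3]=Ro.from_euler('xyz',s['ee_rot'],degrees=True).as_matrix();T[:3,3]=s['ee_pos']
        W=np.linalg.inv(T@c['hand_eye']);R,t=W[:3,:3],W[:3,3]
    else: R,t=c['R'],c['t']
    return K,d,R,np.array(t).reshape(3)
def ray(C,uv):
    K,d,R,t=C;p=cv2.undistortPoints(np.array([[uv]],float),K,d)[0,0]
    v=R.T@np.array([p[0],p[1],1]);return -R.T@t,v/np.linalg.norm(v)
def onz(C,uv,z):
    o,v=ray(C,uv);return o+v*(z-o[2])/v[2]
def tri(*l):
    A=np.zeros((3,3));b=np.zeros(3)
    for C,uv in l:
        o,v=ray(C,uv);P=np.eye(3)-np.outer(v,v);A+=P;b+=P@o
    X=np.linalg.solve(A,b)
    return X,[np.linalg.norm((np.eye(3)-np.outer(ray(C,uv)[1],ray(C,uv)[1]))@(X-ray(C,uv)[0])) for C,uv in l]
def proj(C,X):
    K,d,R,t=C;return cv2.projectPoints(np.array(X,float).reshape(-1,3),cv2.Rodrigues(R)[0],t,K,d)[0].reshape(-1,2)
def crop(f,x,y,w,h,k,out):
    im=cv2.imread(f) if isinstance(f,str) else f
    cv2.imwrite(out,cv2.resize(im[y:y+h,x:x+w],None,fx=k,fy=k,interpolation=cv2.INTER_CUBIC))
E
python3 - <<'E'
from h import *
crop("pics/top0.png",205,165,180,100,4.4,"pics/c1.png")
crop("pics/scene0.png",240,140,160,120,5,"pics/c2.png")
E
```

```text
(no output)
```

View pics/c1.png

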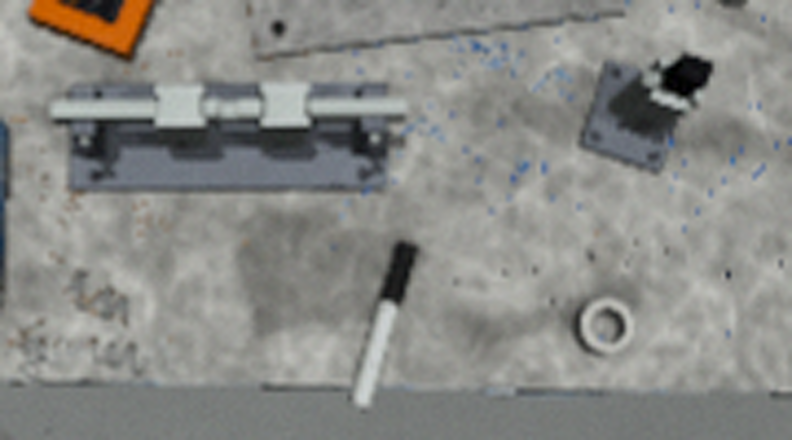

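View pics/c2.png

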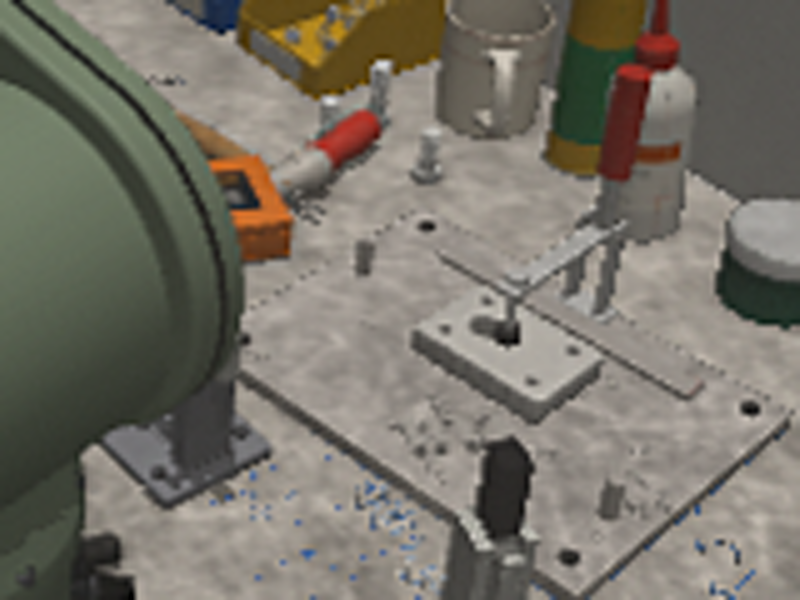

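Run:
```python
from h import *
C=cal('top');S=cal('scene')
f=lambda x,y:(205+(x+.5)/4.4-.5,165+(y+.5)/4.4-.5)
print('bar ends',onz(C,f(52,109),115),onz(C,f(405,108),115))
print('L',onz(C,f(180,106),125),'R',onz(C,f(285,106),125))
print('L edges',[onz(C,f(x,106),125)[1] for x in(156,205,262,309)])
print('base corners',[onz(C,f(*p),4).round() for p in((70,188),(387,188),(68,85),(387,85))])
print('grip top',onz(C,f(690,72),170))
print('stand base',[onz(C,f(*p),6).round() for p in((604,62),(580,142),(660,172))])
g=lambda x,y:(240+(x+.5)/5-.5,140+(y+.5)/5-.5)
print('tri grip top',tri((C,f(690,72)),(S,g(507,447))))
print('marker',[onz(C,f(*p),9).round() for p in((405,245),(362,403))],'bush',onz(C,f(606,325),30).round())
```

```text
bar ends [516.53198154  60.31927151 115.        ] [ 521.27519646 -193.09534578  115.        ]
L [518.12236972 -31.89500666 125.        ] R [ 519.30384554 -106.58433913  125.        ]
L edges [np.float64(-14.816889403588661), np.float64(-49.68159392094492), np.float64(-90.22633816381595), np.float64(-123.65299652581794)]
base corners [array([476.,  57.,   4.]), array([ 480., -192.,    4.]), array([559.,  61.,   4.]), array([ 563., -192.,    4.])]
grip top [ 538.15332926 -382.25039393  170.        ]
stand base [array([ 584., -365.,    6.]), array([ 519., -343.,    6.]), array([ 496., -406.,    6.])]
tri grip top (array([ 539.92418875, -383.41228865,  170.6055419 ]), [np.float64(2.197280028658714), np.float64(2.1972800286588696)])
marker [array([ 435., -205.,    9.]), array([ 314., -171.,    9.])] bush [ 374. -353.   30.]
```

>>> play_rows(increments=[[40,17,10,5.7,0],[40,17,10,5.7,0],[40,17,10,5.7,0],[40,17,10,5.7,0],[40,17,10,5.7,0],[40,17,10,5.7,0],[40,17,10,5.7,0],[40,17,10,5.7,0],[40,17,0,5.7,0],[40,17,0,5.7,0],[0,0,0,0,0],[0,0,0,0,0]])

```text
time_s: 1.65
ee_pos: [532.7, -389.5, 307.5]
ee_rot: [-179.9, 0.0, 70.4]
force: [-0.2, 0.5, -0.5]
gripper_width: 91.7
```

Run:
```python
from h import *
s=env.state();print(s['time_s'],s['ee_pos'],s['ee_rot'],s['force'])
im=env.grab_frame('wrist');cv2.imwrite('pics/w1.png',im[:,:,::-1])
im=env.grab_frame('top');cv2.imwrite('pics/t1.png',im[:,:,::-1])
im=env.grab_frame('scene');cv2.imwrite('pics/s1.png',im[:,:,::-1])
np.save('w1.npy',np.r_[s['ee_pos'],s['ee_rot']])
```

```text
1.65 [ 532.71402479 -389.45703259  307.50467991] [-1.79927226e+02  1.71341075e-02  7.03715822e+01] [-0.19394119  0.49880489 -0.46443538]
```

View pics/w1.png

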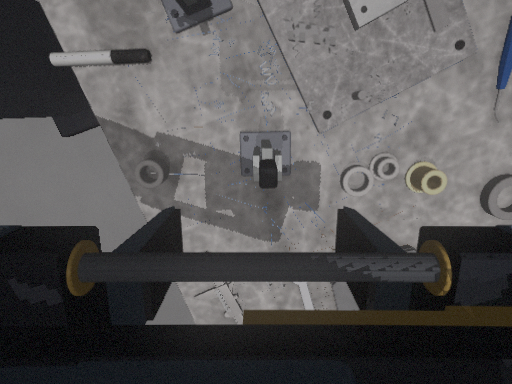

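View pics/s1.png

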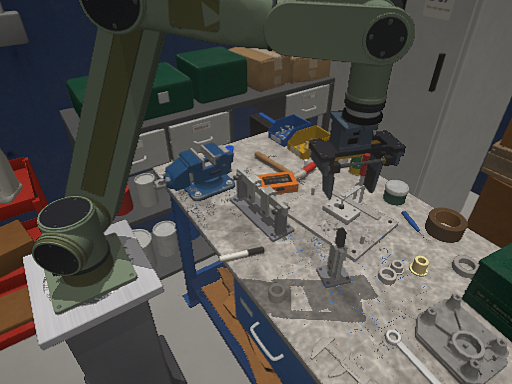

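Run:
```python
from h import *
crop("pics/w1.png",220,110,100,75,8,"pics/c3.png")
crop("pics/s1.png",290,200,80,100,6,"pics/c4.png")
```

```text
(no output)
```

View pics/c3.png

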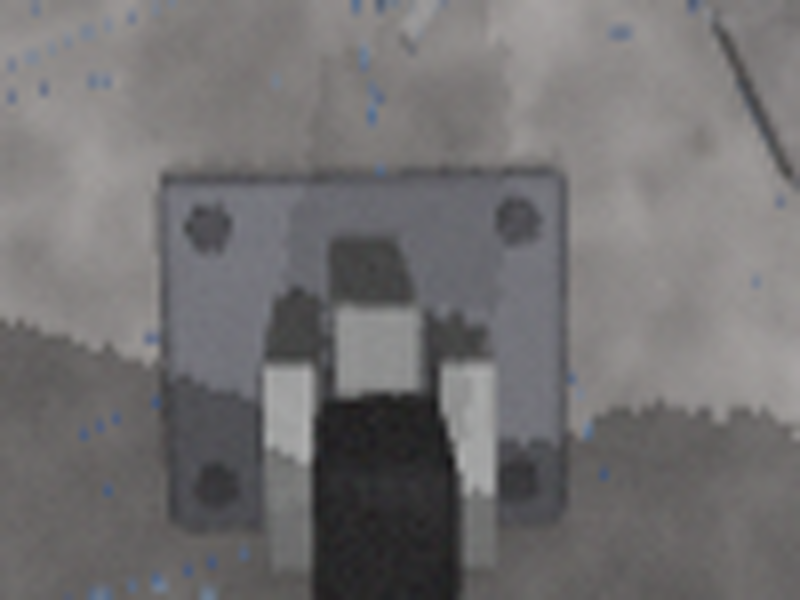

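View pics/c4.png

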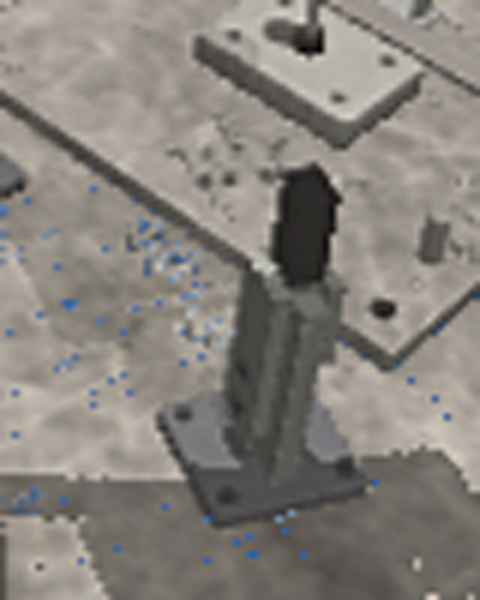

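Run:
```python
from h import *
crop("pics/w1.png",235,130,70,70,10,"pics/c5.png")
w=np.load('w1.npy');W=cal('wrist',dict(ee_pos=w[:3],ee_rot=w[3:]))
f=lambda x,y:(220+(x+.5)/8-.5,110+(y+.5)/8-.5)
q=[onz(W,f(*p),6) for p in((165,178),(565,170),(172,520),(565,520))]
print(np.round(q,1)); 
for a,b in((0,1),(2,3)): v=q[b]-q[a];print(np.degrees(np.arctan2(v[1],v[0])))
for a,b in((2,0),(3,1)): v=q[b]-q[a];print(np.degrees(np.arctan2(v[1],v[0]))-90)
print(np.mean(q,0))
```

```text
[[ 519.3 -343.4    6. ]
 [ 588.5 -366.7    6. ]
 [ 498.1 -403.6    6. ]
 [ 568.2 -428.7    6. ]]
-18.58255868537901
-19.684680224415835
-19.414495735732658
-18.158571985707056
[ 543.50095254 -385.59601924    6.        ]
```

View pics/c5.png

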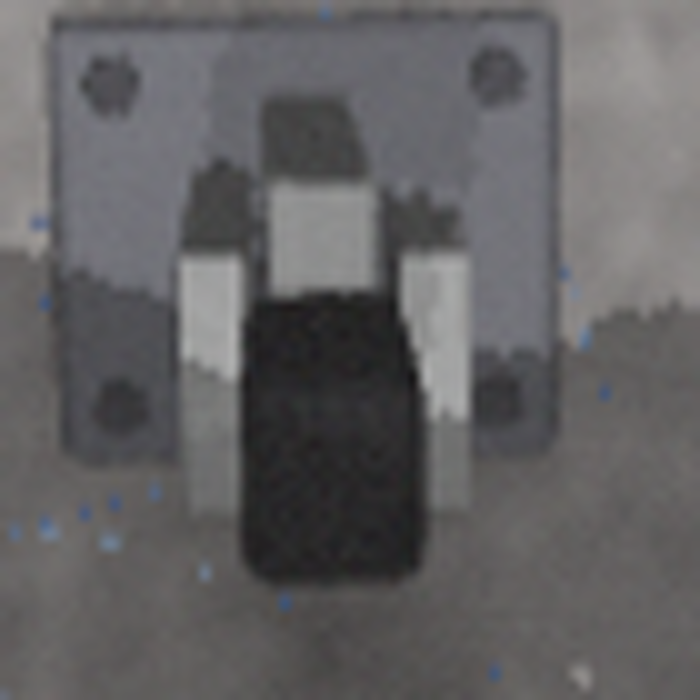

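Run:
```python
from h import *
w=np.load('w1.npy');W=cal('wrist',dict(ee_pos=w[:3],ee_rot=w[3:]));S=cal('scene');C=cal('top')
f=lambda x,y:(235+(x+.5)/10-.5,130+(y+.5)/10-.5)
q=[onz(W,f(*p),170) for p in((242,485),(425,485),(333,390),(333,580))];print(np.round(q,1),np.mean(q,0))
g=lambda x,y:(290+(x+.5)/6-.5,200+(y+.5)/6-.5)
print(tri((W,f(333,485)),(S,g(308,180))))
# plates top corners at z=120
q=[onz(W,f(*p),120) for p in((180,255),(243,255),(400,255),(470,255))];print(np.round(q,1))
x=np.array([np.cos(np.radians(-19)),np.sin(np.radians(-19)),0]);print([round(float(x@p),1) for p in q], x@np.array([538.2,-382.3,0]))
```

```text
[[ 534.2 -383.   170. ]
 [ 551.  -389.   170. ]
 [ 545.7 -377.1  170. ]
 [ 539.4 -395.   170. ]] [ 542.56702006 -385.98748506  170.        ]
(array([ 541.98889048, -385.37517712,  169.87022539]), [np.float64(0.8131334625764274), np.float64(0.8131334625763669)])
[[ 532.7 -366.4  120. ]
 [ 539.3 -368.8  120. ]
 [ 555.9 -374.7  120. ]
 [ 563.2 -377.3  120. ]]
[622.9, 630.0, 647.6, 655.4] 633.3428028365233
```

The gauge's yaw is about -19°, with the plate on the left and the back leg on the right. The grip centre measures (542.4, -386), and its 18 x 19 mm size and 170 mm top height both agree with the description. I descend.

>>> play_rows(increments=[[5,2,-25,0.6,0],[5,1.5,-25,0,0],[0,0,-30,0,0],[0,0,-30,0,0],[0,0,-25,0,0],[0,0,-15,0,0],[0,0,-8.5,0,0],[0,0,0,0,0],[0,0,0,0,0]])

```text
time_s: 2.92
ee_pos: [543.7, -386.3, 150.5]
ee_rot: [179.9, 0.0, 71.0]
force: [0.7, -0.5, -0.0]
gripper_width: 91.2
```

Run:
```python
from h import *
s=env.state();print(s['time_s'],s['ee_pos'],s['ee_rot'],s['force'])
im=env.grab_frame('wrist');cv2.imwrite('pics/w2.png',im[:,:,::-1])
im=env.grab_frame('scene');crop(im[:,:,::-1],270,170,120,120,5,'pics/s2.png')
```

```text
2.925 [ 543.66743484 -386.2658156   150.53510506] [1.79888220e+02 3.20886722e-02 7.09891439e+01] [ 0.74894726 -0.54682482 -0.04597796]
```

View pics/w2.png

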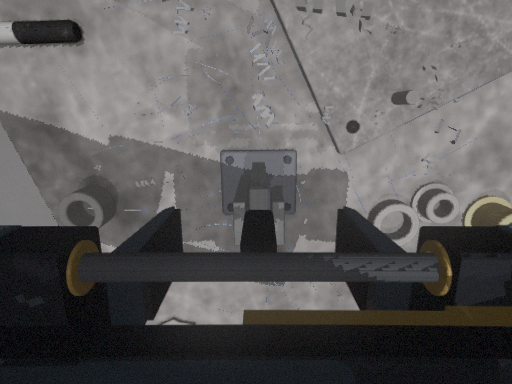

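View pics/s2.png

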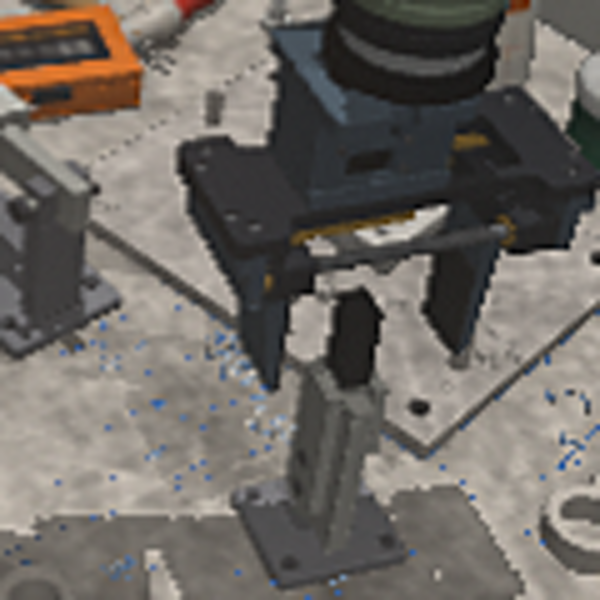

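The black grip sits centred between the open fingers. I close.

>>> play_rows(increments=[[0,0,0,0,0.5],[0,0,0,0,0.7],[0,0,0,0,0.75],[0,0,0,0,0.8],[0,0,0,0,0.9],[0,0,0,0,1],[0,0,0,0,1],[0,0,0,0,1]], newtons=15)

```text
time_s: 4.03
ee_pos: [543.3, -385.9, 149.5]
ee_rot: [180.0, 0.0, 71.0]
force: [0.6, -1.1, -0.5]
gripper_width: 17.7
```

>>> play_rows(increments=[[0,0,0,0,1],[0,0,0,0,1],[0,0,5,0,1],[0,0,10,0,1],[0,0,15,0,1],[0,0,20,0,1],[0,0,20,0,1],[0,0,20,0,1],[0,0,20,0,1],[0,0,20,0,1],[0,0,10,0,1],[0,0,0,0,1],[0,0,0,0,1]], newtons=30)

```text
time_s: 5.65
ee_pos: [542.9, -385.6, 288.6]
ee_rot: [-179.9, -0.0, 71.0]
force: [0.3, 0.4, -1.8]
gripper_width: 17.6
```

Run:
```python
from h import *
s=env.state();print(s['time_s'],s['ee_pos'],s['ee_rot'],s['force'],s['gripper_width'])
im=env.grab_frame('wrist');cv2.imwrite('pics/w3.png',im[:,:,::-1])
im=env.grab_frame('scene');cv2.imwrite('pics/s3.png',im[:,:,::-1]);crop(im[:,:,::-1],170,120,200,150,4,'pics/s3c.png')
im=env.grab_frame('top');cv2.imwrite('pics/t3.png',im[:,:,::-1]);crop(im[:,:,::-1],205,165,120,60,6.6,'pics/t3c.png')
```

```text
5.65 [ 542.8837158  -385.61857608  288.58107443] [-1.79911040e+02 -2.86066260e-02  7.09961711e+01] [ 0.31674319  0.44105709 -1.78133462] 17.555397616785967
```

View pics/s3c.png

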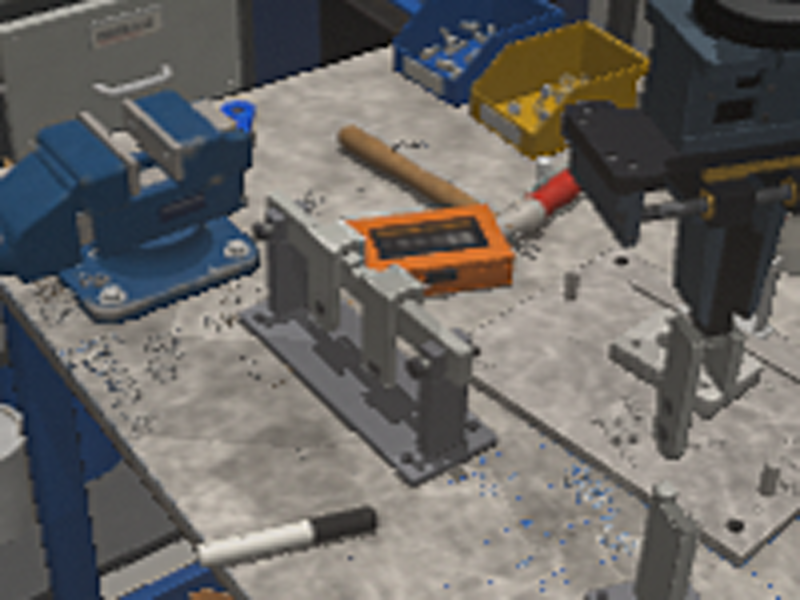

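View pics/t3c.png

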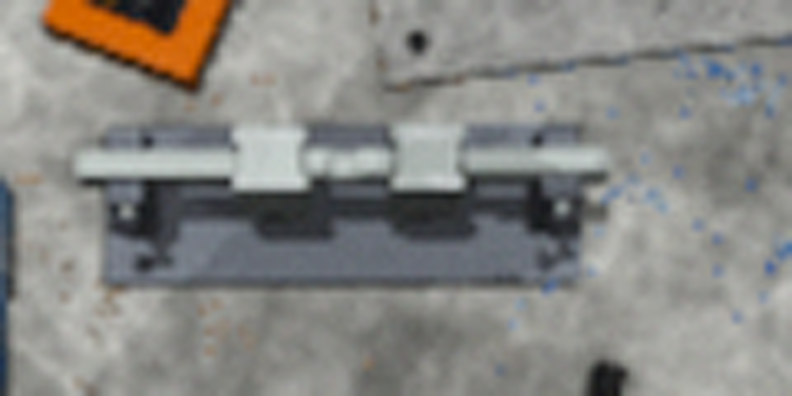

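View pics/w3.png

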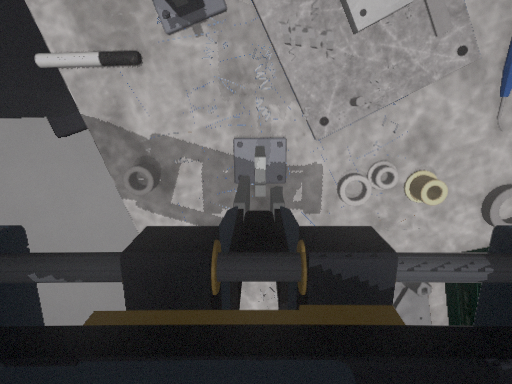

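The gauge is lifted clear and held upright. I move towards the rack and stop short, so the wrist camera looks down on the gap.

>>> play_rows(increments=[[-2,15,0,1.5,1],[-4,30,0,3.5,1],[-4,35,0,3.5,1],[-4,35,0,3.5,1],[-4,35,0,3.5,1],[-4,35,0,3.0,1],[-2,25,0,1.5,1],[0,16,0,0,1],[0,0,0,0,1],[0,0,0,0,1],[0,0,0,0,1]])

```text
time_s: 7.18
ee_pos: [519.3, -160.7, 289.3]
ee_rot: [-180.0, 0.0, 90.9]
force: [1.1, 0.0, -3.2]
gripper_width: 17.6
```

Run:
```python
from h import *
s=env.state();print(s['time_s'],s['ee_pos'],s['ee_rot'],s['force'],s['gripper_width'])
im=env.grab_frame('wrist');cv2.imwrite('pics/w4.png',im[:,:,::-1])
np.save('w4.npy',np.r_[s['ee_pos'],s['ee_rot']])
```

```text
7.175 [ 519.29258226 -160.66650389  289.31897338] [-1.79995924e+02  1.23237814e-02  9.09359419e+01] [ 1.12469766  0.00974635 -3.21989174] 17.612996022238285
```

View pics/w4.png

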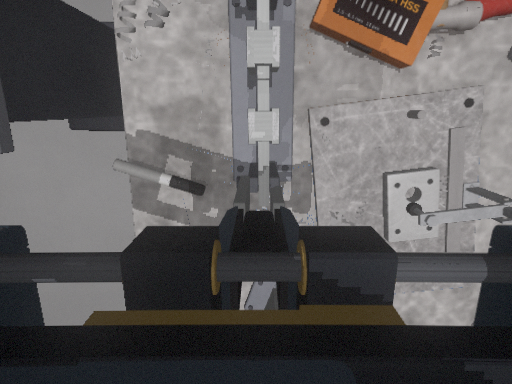

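Run:
```python
from h import *
crop("pics/w4.png",225,0,80,200,4,"pics/c6.png")
im=cv2.imread("pics/w4.png")
crop(im,240,15,50,140,4,"pics/c6.png")
crop(im,240,20,50,70,8,"pics/c7.png")
```

```text
(no output)
```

View pics/c6.png

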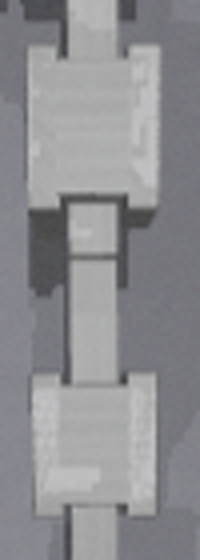

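Run:
```python
from h import *
im=cv2.imread("pics/w4.png");crop(im,242,60,44,60,10,"pics/c7.png")
g=cv2.cvtColor(im,cv2.COLOR_BGR2GRAY)
print([(r,g[r,258:272].mean().round(),g[r,255:276].tolist()) for r in range(58,115,1)])
```

```text
[(58, np.float64(172.0), [174, 173, 172, 172, 172, 174, 173, 172, 171, 172, 172, 171, 171, 173, 172, 174, 170, 169, 170, 176, 190]), (59, np.float64(174.0), [174, 174, 172, 171, 174, 172, 173, 173, 174, 173, 173, 173, 174, 175, 175, 175, 174, 175, 168, 170, 180]), (60, np.float64(174.0), [173, 174, 174, 174, 174, 174, 173, 175, 174, 175, 174, 174, 175, 175, 174, 175, 174, 176, 170, 168, 178]), (61, np.float64(175.0), [175, 175, 175, 176, 173, 174, 175, 177, 174, 174, 175, 173, 174, 175, 174, 175, 176, 176, 174, 171, 173]), (62, np.float64(176.0), [175, 178, 177, 178, 179, 176, 177, 176, 175, 175, 176, 176, 175, 176, 175, 176, 177, 175, 174, 173, 171]), (63, np.float64(130.0), [129, 128, 129, 129, 126, 125, 128, 119, 117, 137, 136, 137, 136, 136, 135, 136, 120, 164, 171, 171, 171]), (64, np.float64(85.0), [85, 85, 78, 84, 85, 84, 82, 84, 79, 88, 91, 88, 87, 89, 91, 87, 75, 158, 171, 171, 171]), (65, np.float64(98.0), [77, 80, 96, 102, 104, 104, 105, 105, 104, 106, 102, 104, 104, 103, 88, 76, 72, 159, 170, 171, 169]), (66, np.float64(146.0), [80, 82, 140, 160, 163, 165, 163, 162, 165, 
[... 5570 characters left out ...]
69, 136, 82, 86, 166, 172, 174, 172]), (110, np.float64(143.0), [109, 79, 103, 161, 159, 157, 156, 154, 154, 156, 158, 156, 156, 153, 127, 78, 81, 168, 172, 174, 175]), (111, np.float64(145.0), [139, 130, 136, 154, 146, 148, 146, 147, 147, 147, 147, 148, 145, 150, 143, 132, 135, 171, 177, 175, 173]), (112, np.float64(171.0), [171, 169, 169, 171, 169, 169, 171, 171, 169, 170, 171, 170, 171, 169, 173, 173, 171, 174, 186, 184, 178]), (113, np.float64(173.0), [173, 173, 174, 174, 173, 173, 174, 174, 172, 174, 172, 173, 174, 174, 174, 174, 172, 177, 189, 187, 185]), (114, np.float64(172.0), [172, 171, 172, 172, 172, 173, 171, 170, 170, 172, 171, 174, 171, 171, 172, 172, 170, 178, 190, 186, 187])]
```

View pics/c7.png

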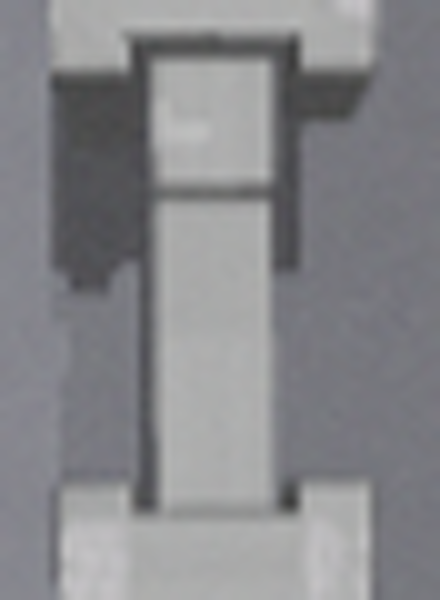

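Run:
```python
from h import *
w=np.load('w4.npy');W=cal('wrist',dict(ee_pos=w[:3],ee_rot=w[3:]))
print('bar left/right edge',[onz(W,(x,100),115).round(1) for x in (257.3,269.2)],[onz(W,(x,82),115).round(1) for x in (257.0,269.2)])
print('notch +y edge',onz(W,(263,77.7),115).round(1),'-y edge',onz(W,(263,93),115).round(1),'floor',onz(W,(263,79.8),109).round(1))
print('L near',onz(W,(263,62.7),125).round(1),'R near',onz(W,(263,111.2),125).round(1),onz(W,(263,109.7),115))
print('L far',onz(W,(263,29),125).round(1),'R far',onz(W,(263,141),125).round(1))
im=cv2.imread('pics/w4.png');crop(im,215,0,100,200,3,'pics/c8.png')
```

```text
bar left/right edge [array([516.1, -80. , 115. ]), array([528.3, -79.8, 115. ])] [array([515.6, -62.6, 115. ]), array([527.9, -62.4, 115. ])]
notch +y edge [521.6 -58.4 115. ] -y edge [521.8 -73.1 115. ] floor [521.7 -59.9 109. ]
L near [521.2 -45.7 125. ] R near [522.  -90.9 125. ] [522.14412636 -89.53190818 115.        ]
L far [520.6 -16.5 125. ] R far [ 522.6 -120.6  125. ]
```

View pics/c8.png

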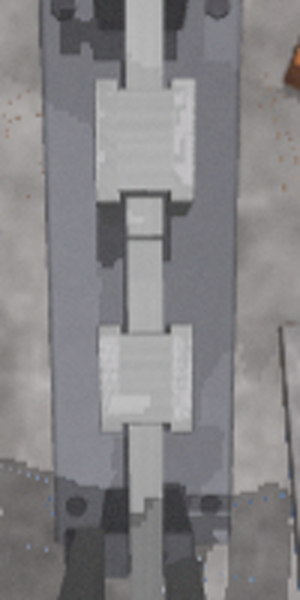

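The image shows the notch: a dark wall line at row 78 and a shade step at row 93. That makes 14.7 mm, centred at y = -65.7, and feel has to confirm it. Now I check the held gauge's throat against the TCP in x.

Run:
```python
from h import *
im=cv2.imread('pics/w4.png');crop(im,210,160,105,75,7.6,'pics/c9.png')
```

```text
(no output)
```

View pics/c9.png

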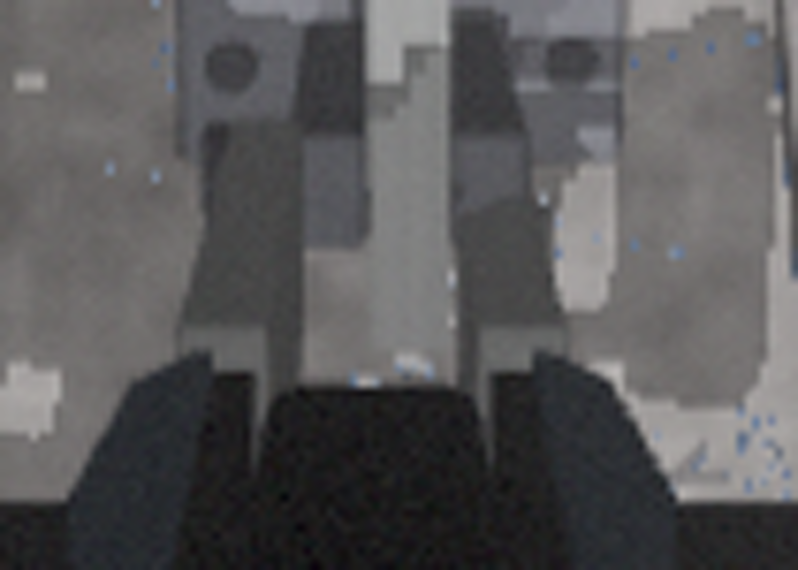

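Run:
```python
from h import *
w=np.load('w4.npy');W=cal('wrist',dict(ee_pos=w[:3],ee_rot=w[3:]))
f=lambda x,y:(210+(x+.5)/7.6-.5,160+(y+.5)/7.6-.5)
for z in (260,):
  q=np.array([onz(W,f(*p),z) for p in((182,327),(268,327),(480,327),(565,327))]);print(z,q.round(1),q[:,0].mean(),q[3,0]-q[0,0],q[2,0]-q[1,0])
# grip back face bottom / fingers mid
q=np.array([onz(W,f(*p),308) for p in((182,570),(560,570))]);print(q)
print('tcp',w)
S=cal('scene')
im=env.grab_frame('scene');cv2.imwrite('pics/s4.png',im[:,:,::-1]);crop(im[:,:,::-1],190,80,180,180,4,'pics/s4c.png')
```

```text
260 [[ 502.7 -145.5  260. ]
 [ 509.9 -145.4  260. ]
 [ 527.4 -145.1  260. ]
 [ 534.5 -145.   260. ]] 518.6226068153967 31.75926816067181 17.58149826821375
[[ 506.52369831 -146.65221558  308.        ]
 [ 530.43920801 -146.28490701  308.        ]]
tcp [ 5.19292582e+02 -1.60666504e+02  2.89318973e+02 -1.79995924e+02
  1.23237814e-02  9.09359419e+01]
```

View pics/s4c.png

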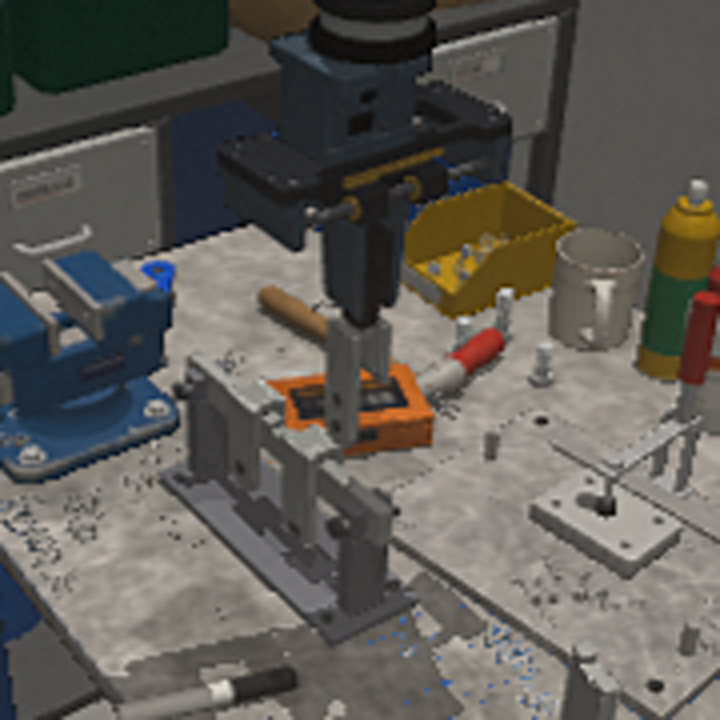

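Throat centre is at x = TCP - 0.7, and the bar at x = 521.9. So the target TCP is about (522.6, -66).

>>> play_rows(increments=[[0.3,10,0,0,1],[0.5,20,0,0,1],[1,25,0,0,1],[1,20,0,0,1],[0.5,15,0,0,1],[0,4.5,-5,0,1],[0,0,-10,0,1],[0,0,-10,0,1],[0,0,-5,0,1],[0,0,0,0,1],[0,0,0,0,1],[0,0,0,0,1]])

```text
time_s: 8.78
ee_pos: [522.7, -65.5, 259.8]
ee_rot: [180.0, 0.0, 91.0]
force: [-0.1, 0.4, -2.3]
gripper_width: 18.1
```

Run:
```python
from h import *
s=env.state();print(s['time_s'],s['ee_pos'],s['ee_rot'],s['force'],s['gripper_width'])
im=env.grab_frame('wrist');cv2.imwrite('pics/w5.png',im[:,:,::-1]);crop(im[:,:,::-1],205,120,120,110,6,'pics/w5c.png')
np.save('w5.npy',np.r_[s['ee_pos'],s['ee_rot']])
im=env.grab_frame('scene');crop(im[:,:,::-1],190,80,180,180,4,'pics/s5c.png')
```

```text
8.775 [522.72634697 -65.47655686 259.84575058] [1.79950125e+02 8.72359894e-03 9.09893177e+01] [-0.06389355  0.42311777 -2.31547391] 18.131437776781706
```

View pics/w5c.png

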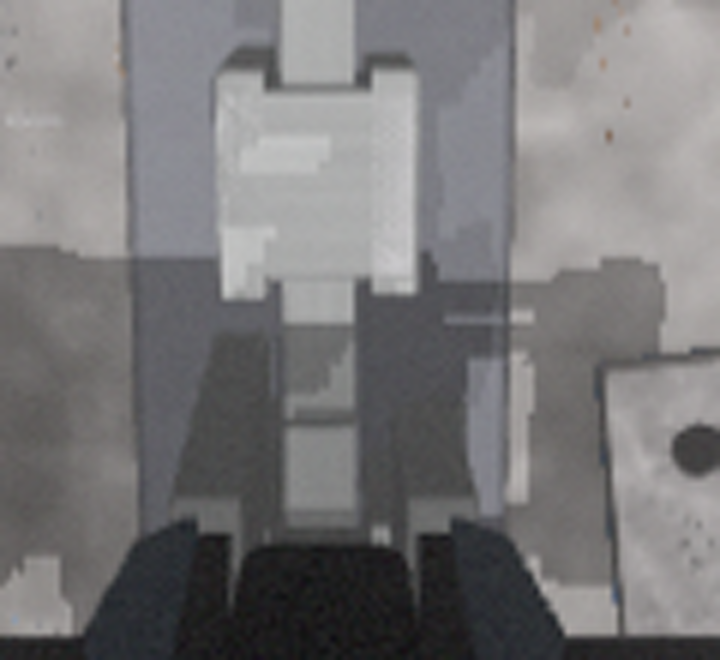

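View pics/s5c.png

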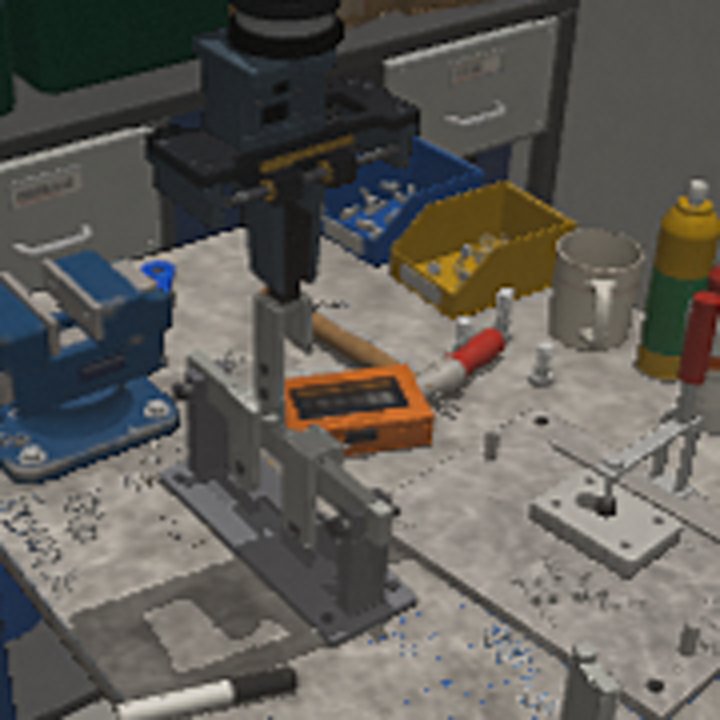

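Run:
```python
from h import *
w=np.load('w5.npy');W=cal('wrist',dict(ee_pos=w[:3],ee_rot=w[3:]))
f=lambda x,y:(205+(x+.5)/6-.5,120+(y+.5)/6-.5)
for y in (408,414,422,513,527): print(y,onz(W,f(320,y),115).round(1),onz(W,f(320,y),109).round(1))
print('bar x',[onz(W,f(x,460),115).round(1) for x in(284,357)])
q=np.array([onz(W,f(*p),230.5) for p in((172,500),(240,500),(408,500),(478,500))]);print(q.round(1),q[:,0].mean())
print('L near',onz(W,f(320,282),125).round(1),onz(W,f(240,298),125).round(1))
im=cv2.imread('pics/w5.png');crop(im,240,170,40,42,15,'pics/c10.png')
```

```text
408 [521.6 -70.1 115. ] [521.6 -71.7 109. ]
414 [521.6 -71.2 115. ] [521.7 -72.7 109. ]
422 [521.7 -72.5 115. ] [521.7 -74.1 109. ]
513 [521.9 -88.6 115. ] [521.9 -90.5 109. ]
527 [522.  -91.1 115. ] [522.  -93.1 109. ]
bar x [array([515.7, -79.3, 115. ]), array([528. , -79.1, 115. ])]
[[506.  -50.6 230.5]
 [513.1 -50.5 230.5]
 [530.8 -50.2 230.5]
 [538.2 -50.1 230.5]] 522.0262468956156
L near [521.3 -46.8 125. ] [508.5 -49.6 125. ]
```

View pics/c10.png

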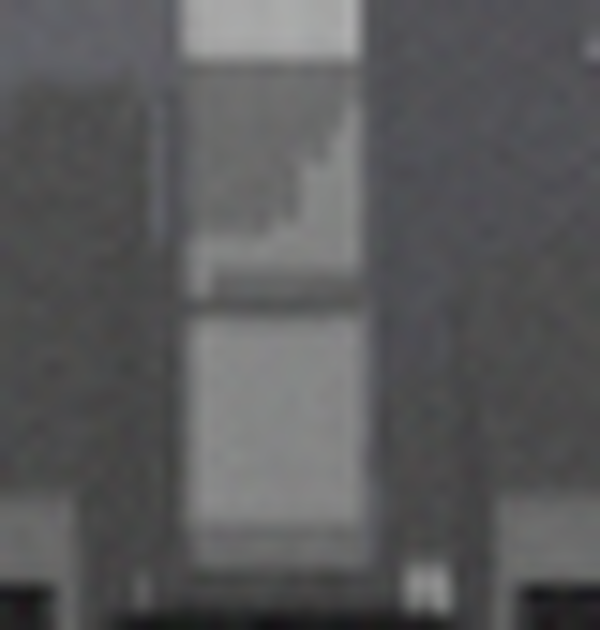

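The notch walls are confirmed at y ≈ -58 and -72.8, so its centre is about -65.5. The gap sides are at about -49.5 and -88. I'll enter at the gap centre, y ≈ -68.8, lower, and then feel towards +y.

>>> play_rows(increments=[[-0.3,-3.3,0,0,1],[0,0,-5,0,1],[0,0,-8,0,1],[0,0,-8,0,1],[0,0,-8,0,1],[0,0,-8,0,1],[0,0,-5,0,1],[0,0,0,0,1],[0,0,0,0,1]])

```text
time_s: 10.0
ee_pos: [522.5, -68.7, 217.8]
ee_rot: [180.0, 0.0, 91.0]
force: [0.6, -0.1, -2.7]
gripper_width: 18.1
```

Run:
```python
from h import *
s=env.state();print(s['time_s'],s['ee_pos'],s['ee_rot'],s['force'],s['gripper_width'])
im=env.grab_frame('wrist');cv2.imwrite('pics/w6.png',im[:,:,::-1]);crop(im[:,:,::-1],205,120,120,110,6,'pics/w6c.png')
im=env.grab_frame('scene');crop(im[:,:,::-1],190,80,150,180,4,'pics/s6c.png')
im=env.grab_frame('top');crop(im[:,:,::-1],205,165,120,60,6,'pics/t6c.png')
```

```text
10.0 [522.45227308 -68.70279377 217.757212  ] [1.79955617e+02 7.62504469e-03 9.09968034e+01] [ 0.58337468 -0.06857639 -2.67364325] 18.130329756814408
```

View pics/w6c.png

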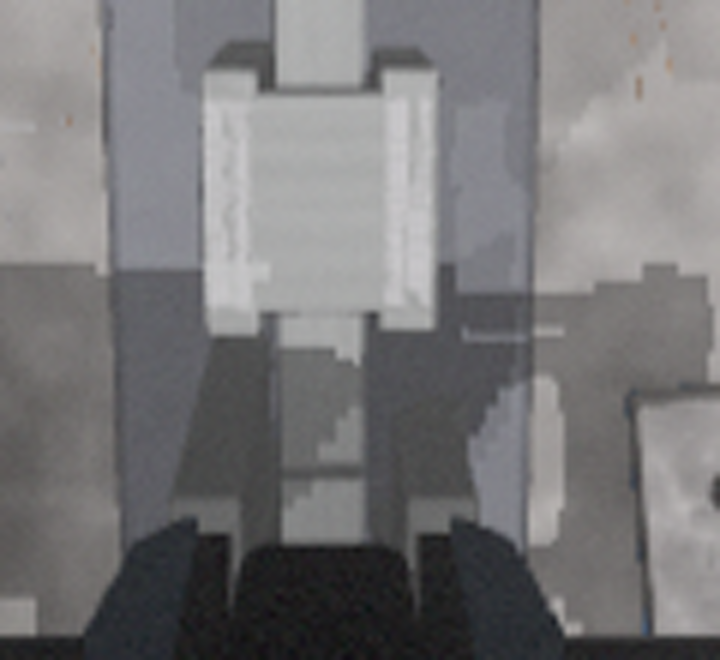

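View pics/s6c.png

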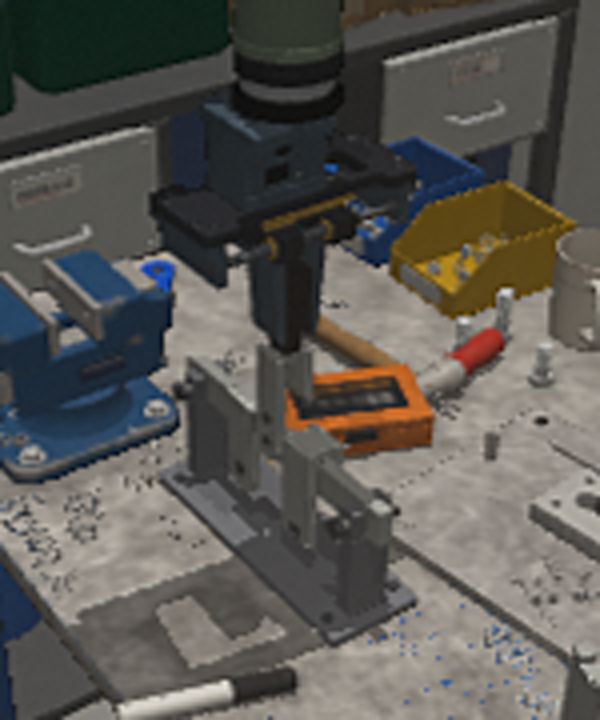

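>>> play_rows(increments=[[0,0,-6,0,1],[0,0,-6,0,1],[0,0,-4,0,1],[0,0,-4,0,1],[0,0,-4,0,1],[0,0,-3,0,1],[0,0,-3,0,1],[0,0,0,0,1]])

```text
time_s: 11.15
ee_pos: [522.1, -68.7, 187.2]
ee_rot: [-180.0, -0.0, 91.0]
force: [0.2, -0.4, -2.8]
gripper_width: 17.8
```

No contact: the back leg passed the bar top cleanly. I continue.

>>> play_rows(increments=[[0,0,-4,0,1],[0,0,-5,0,1],[0,0,-5,0,1],[0,0,-5,0,1],[0,0,-4,0,1],[0,0,-2,0,1],[0,0,-2,0,1],[0,0,0,0,1],[0,0,0,0,1]])

```text
time_s: 12.28
ee_pos: [522.3, -68.7, 160.6]
ee_rot: [180.0, 0.0, 91.0]
force: [-0.3, 1.1, -3.4]
gripper_width: 17.6
```

Run:
```python
from h import *
s=env.state();print(s['time_s'],s['ee_pos'],s['ee_rot'],s['force'],s['gripper_width'])
im=env.grab_frame('wrist');cv2.imwrite('pics/w7.png',im[:,:,::-1]);crop(im[:,:,::-1],205,120,120,110,6,'pics/w7c.png')
np.save('w7.npy',np.r_[s['ee_pos'],s['ee_rot']])
im=env.grab_frame('scene');crop(im[:,:,::-1],190,80,150,180,4,'pics/s7c.png')
```

```text
12.275 [522.32651969 -68.69622736 160.60098791] [1.79978079e+02 3.05184275e-03 9.09950694e+01] [-0.28142589  1.12007354 -3.38205268] 17.59684841768527
```

View pics/w7c.png

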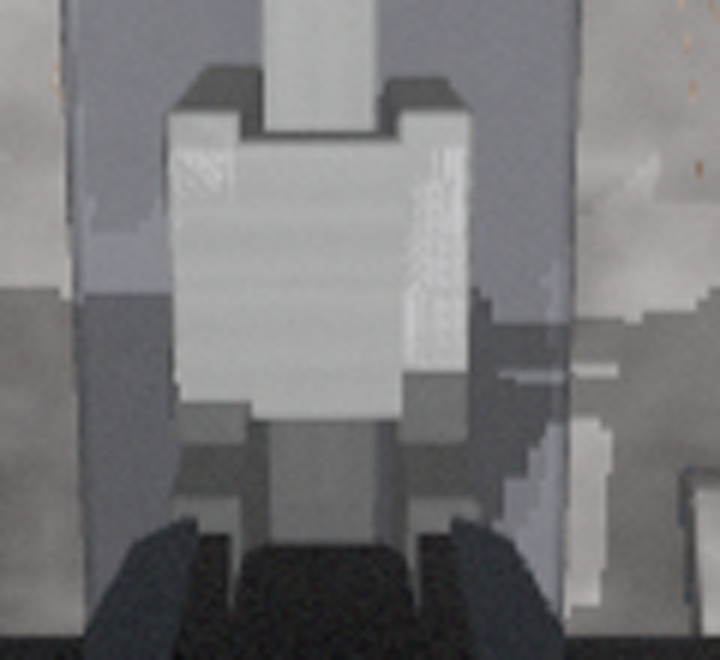

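View pics/s7c.png

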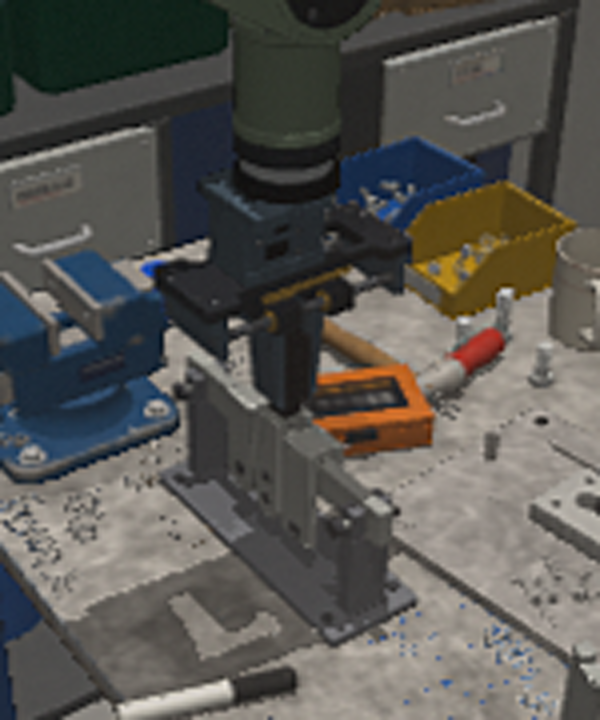

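>>> play_rows(increments=[[0,0,-1,0,1],[0,0,-1,0,1],[0,0,-0.5,0,1],[0,0,-0.5,0,1],[0,0,0,0,1]])

```text
time_s: 13.0
ee_pos: [522.2, -68.7, 157.4]
ee_rot: [-180.0, -0.0, 91.0]
force: [-0.2, -0.1, -2.8]
gripper_width: 17.8
```

>>> play_rows(increments=[[0,0,-0.5,0,1],[0,0,0,0,1]])

```text
time_s: 13.25
ee_pos: [522.2, -68.7, 156.9]
ee_rot: [180.0, -0.0, 91.0]
force: [-0.5, 1.1, -3.4]
gripper_width: 17.8
```

>>> play_rows(increments=[[0,0,-0.5,0,1],[0,0,0,0,1]])

```text
time_s: 13.5
ee_pos: [522.2, -68.7, 156.5]
ee_rot: [180.0, 0.0, 91.0]
force: [0.3, -0.4, -2.0]
gripper_width: 17.9
```

>>> play_rows(increments=[[0,0,-0.5,0,1],[0,0,0,0,1]])

```text
time_s: 13.75
ee_pos: [522.3, -68.7, 156.3]
ee_rot: [180.0, 0.0, 91.0]
force: [-1.2, 0.1, 0.5]
gripper_width: 17.8
```

>>> play_rows(increments=[[0,0,-0.5,0,1],[0,0,0,0,1]])

```text
time_s: 14.0
ee_pos: [522.4, -68.7, 156.1]
ee_rot: [180.0, 0.0, 91.0]
force: [-1.3, 1.3, 4.5]
gripper_width: 17.7
```

Contact is at TCP z ≈ 156.3, as predicted, with about 7 N of press. Now I feel along +y.

>>> play_rows(increments=[[0,0.5,0,0,1],[0,0.5,0,0,1],[0,0,0,0,1]])

```text
time_s: 14.38
ee_pos: [522.4, -68.4, 155.9]
ee_rot: [180.0, 0.1, 91.0]
force: [-2.1, -1.5, 5.2]
gripper_width: 17.9
```

>>> play_rows(increments=[[0,0.5,0,0,1],[0,0.3,0,0,1],[0,0,0,0,1]])

```text
time_s: 14.75
ee_pos: [521.9, -66.2, 154.5]
ee_rot: [-179.9, -0.1, 91.0]
force: [0.2, -0.1, -3.0]
gripper_width: 17.7
```

>>> play_rows(increments=[[0,0.4,0,0,1],[0,0,0,0,1]])

```text
time_s: 15.0
ee_pos: [522.0, -66.1, 154.8]
ee_rot: [-179.9, -0.0, 91.0]
force: [0.1, 0.0, -2.9]
gripper_width: 17.9
```

>>> play_rows(increments=[[0,0.4,0,0,1],[0,0,0,0,1]])

```text
time_s: 15.25
ee_pos: [522.2, -65.9, 155.4]
ee_rot: [180.0, -0.0, 91.0]
force: [0.1, 0.0, -2.6]
gripper_width: 17.7
```

At y ≈ -66.2 the press vanished and z fell, so the bridge has entered the notch. I lower gently.

>>> play_rows(increments=[[0,0,-0.7,0,1],[0,0,-0.7,0,1],[0,0,-0.7,0,1],[0,0,0,0,1]])

```text
time_s: 15.75
ee_pos: [522.2, -66.1, 153.3]
ee_rot: [-180.0, -0.0, 91.0]
force: [-0.4, -0.2, -2.9]
gripper_width: 18.1
```

>>> play_rows(increments=[[0,0,-0.7,0,1],[0,0,-0.6,0,1],[0,0,0,0,1]])

```text
time_s: 16.12
ee_pos: [522.2, -66.1, 152.0]
ee_rot: [-180.0, -0.0, 91.0]
force: [0.6, 0.6, -3.5]
gripper_width: 17.8
```

>>> play_rows(increments=[[0,0,-0.5,0,1],[0,0,0,0,1]])

```text
time_s: 16.38
ee_pos: [522.2, -66.1, 151.5]
ee_rot: [180.0, -0.0, 91.0]
force: [-0.1, -0.3, -3.2]
gripper_width: 17.4
```

>>> play_rows(increments=[[0,0,-0.5,0,1],[0,0,0,0,1]])

```text
time_s: 16.62
ee_pos: [522.2, -66.0, 151.0]
ee_rot: [-180.0, -0.0, 91.0]
force: [0.3, 0.2, -2.9]
gripper_width: 17.9
```

>>> play_rows(increments=[[0,0,-0.5,0,1],[0,0,0,0,1]])

```text
time_s: 16.88
ee_pos: [522.2, -66.1, 150.5]
ee_rot: [180.0, 0.0, 91.0]
force: [0.3, -0.4, -2.6]
gripper_width: 18.3
```

>>> play_rows(increments=[[0,0,-0.5,0,1],[0,0,0,0,1]])

```text
time_s: 17.12
ee_pos: [522.2, -66.1, 150.5]
ee_rot: [180.0, 0.0, 91.0]
force: [-1.4, -0.1, 0.9]
gripper_width: 18.1
```

>>> play_rows(increments=[[0,0,-0.3,0,1],[0,0,0,0,1]])

```text
time_s: 17.38
ee_pos: [522.2, -66.1, 150.4]
ee_rot: [180.0, 0.0, 91.0]
force: [-2.3, 0.0, 6.1]
gripper_width: 17.5
```

The bridge is home: contact at z ≈ 150.4, which is 6 mm below the bar-top contact. I ease the press, look, and then release.

>>> play_rows(increments=[[0,0,0.5,0,1],[0,0,0,0,1]], newtons=10)

```text
time_s: 17.62
ee_pos: [522.3, -66.1, 150.4]
ee_rot: [180.0, 0.0, 91.0]
force: [-1.1, -0.4, 4.6]
gripper_width: 17.6
```

Run:
```python
from h import *
s=env.state();print(s['time_s'],s['ee_pos'],s['force'],s['gripper_width'])
im=env.grab_frame('wrist');crop(im[:,:,::-1],205,120,120,110,6,'pics/w8c.png')
im=env.grab_frame('scene');crop(im[:,:,::-1],200,150,120,100,6,'pics/s8c.png')
```

```text
17.625 [522.25655205 -66.07344795 150.44648114] [-1.11691903 -0.3524397   4.59640692] 17.569270395796032
```

View pics/w8c.png

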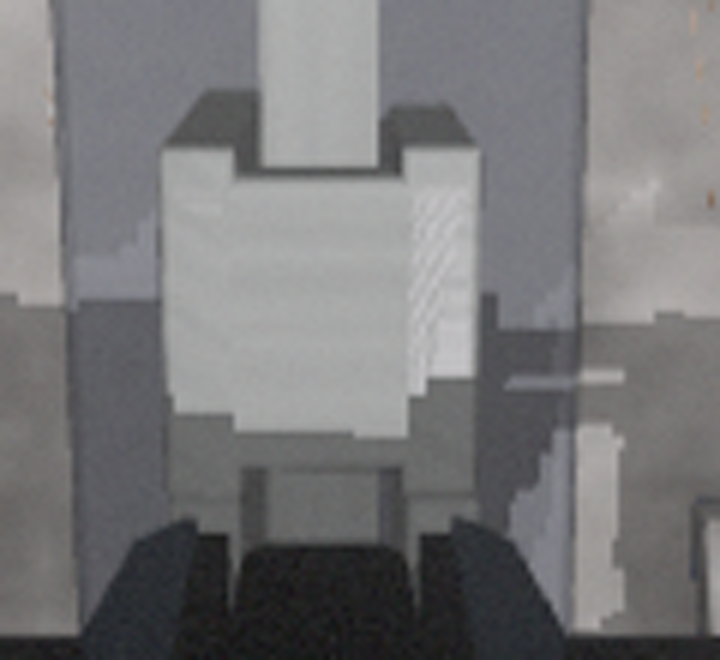

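View pics/s8c.png

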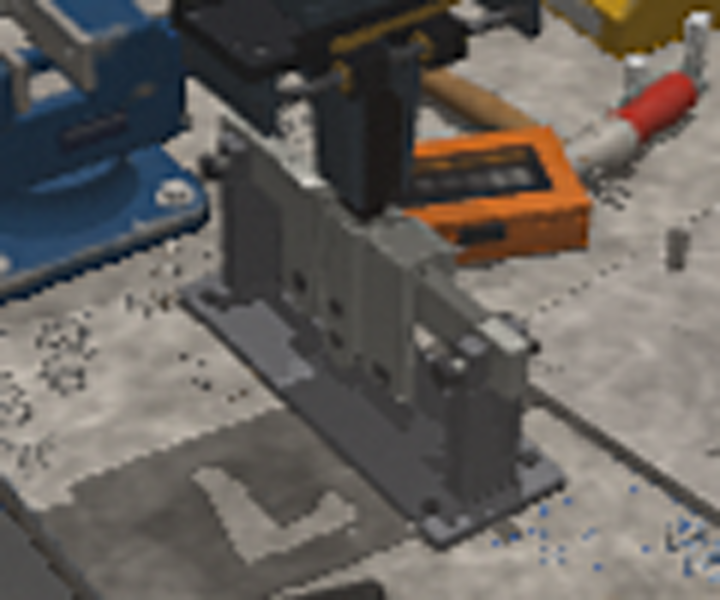

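The gauge hangs between the two neighbours, close to the left one. I release gradually.

>>> play_rows(increments=[[0,0,0,0,0.7],[0,0,0,0,0.6],[0,0,0,0,0.4],[0,0,0,0,0.2],[0,0,0,0,0],[0,0,0,0,0],[0,0,0,0,0],[0,0,0,0,0]])

```text
time_s: 18.73
ee_pos: [522.2, -66.1, 150.3]
ee_rot: [180.0, 0.0, 91.0]
force: [-0.1, 0.6, -0.1]
gripper_width: 90.4
```

>>> play_rows(increments=[[0,0,5,0,0],[0,0,15,0,0],[0,0,25,0,0],[0,0,30,0,0],[0,0,30,0,0],[0,-10,25,0,0],[0,-20,20,0,0],[0,-30,0,0,0],[0,-20,0,0,0],[0,0,0,0,0],[0,0,0,0,0]])

```text
time_s: 20.1
ee_pos: [522.1, -145.5, 300.2]
ee_rot: [-180.0, -0.1, 91.0]
force: [-0.0, 0.5, -0.7]
gripper_width: 91.2
```

Run:
```python
from h import *
s=env.state();print(s['time_s'],s['ee_pos'],s['force'],s['gripper_width'])
im=env.grab_frame('wrist');cv2.imwrite('pics/w9.png',im[:,:,::-1]);crop(im[:,:,::-1],215,20,100,150,4,'pics/w9c.png')
np.save('w9.npy',np.r_[s['ee_pos'],s['ee_rot']])
im=env.grab_frame('scene');crop(im[:,:,::-1],200,150,120,100,6,'pics/s9c.png');cv2.imwrite('pics/s9.png',im[:,:,::-1])
im=env.grab_frame('top');cv2.imwrite('pics/t9.png',im[:,:,::-1])
```

```text
20.1 [ 522.06690613 -145.47035707  300.16684313] [-0.02471902  0.50090766 -0.66109262] 91.24192991742868
```

View pics/w9c.png

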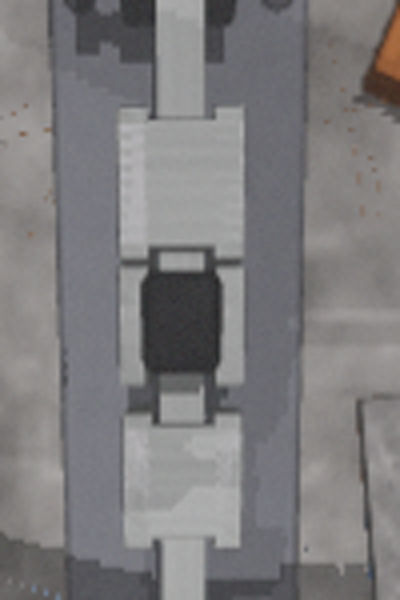

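View pics/s9c.png

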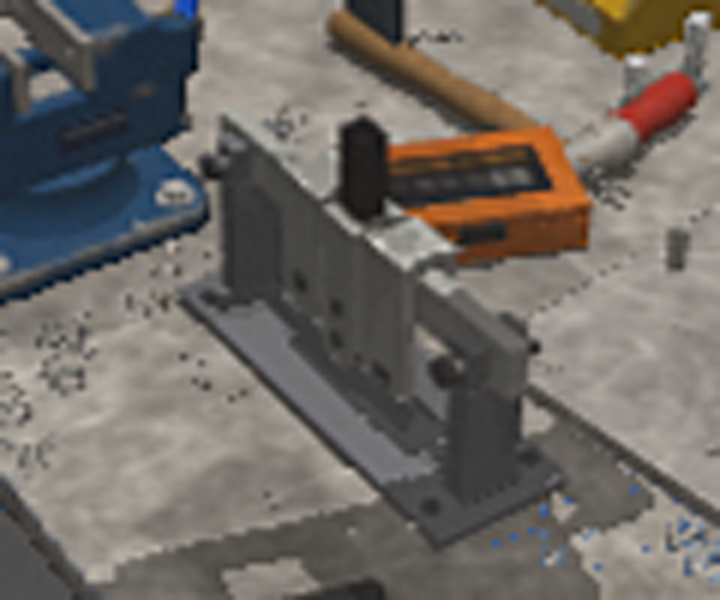

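View pics/t9.png

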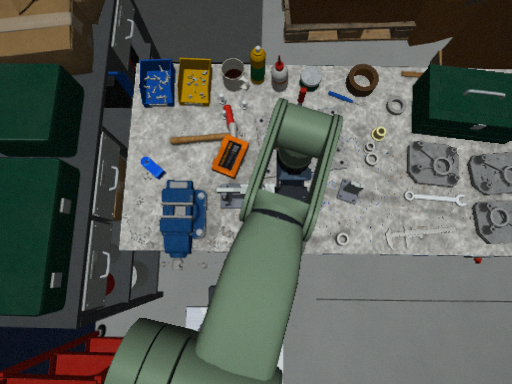

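Run:
```python
from h import *
w=np.load('w9.npy');W=cal('wrist',dict(ee_pos=w[:3],ee_rot=w[3:]));S=cal('scene')
f=lambda x,y:(215+(x+.5)/4-.5,20+(y+.5)/4-.5)
g=lambda x,y:(200+(x+.5)/6-.5,150+(y+.5)/6-.5)
im=cv2.imread('pics/w9.png')
print(tri((W,f(181,320)),(S,g(363,127))))
print([onz(W,f(*p),171).round(1) for p in((142,320),(221,320),(181,270),(181,370))])
print('L inner',onz(W,f(130,262),125).round(1),onz(W,f(181,247),125).round(1),'R inner',onz(W,f(135,413),125).round(1))
```

```text
(array([521.45680899, -65.46442975, 170.7251635 ]), [np.float64(0.2289958116736728), np.float64(0.22899581167379335)])
[array([512.6, -65.5, 171. ]), array([530.1, -65.2, 171. ]), array([521.1, -54.8, 171. ]), array([521.5, -76.1, 171. ])]
L inner [508.2 -50.3 125. ] [521.1 -46.5 125. ] R inner [509.7 -87.7 125. ]
```

Run:
```python
from workcell import env
print(env.job_done()); print(env.state()['time_s'])
```

```text
the job is handed in; nothing more can be done
None
the job is handed in; nothing more can be done
```

The hook gauge is back on the long bar, seated in the notch between the two neighbours and released. I handed the job in at about 20 s; it gives no verdict.

- **Path:** I pinched the grip across x at the stand, lifted the gauge clear, and lowered it into the middle of the gap. The bridge touched the bar top at TCP z ≈ 156.3. Sliding it about 2.5 mm towards +y under 7–9 N of press, I felt it drop into the notch. It bottomed at z ≈ 150.4, which is 6 mm lower, matching the notch depth.
- **Forces:** The press on the rack peaked at about 9 N in the readings. I felt no side force from the neighbours.
- **Final checks:** From two views, the top of the grip is at (521.5, -65.5, 170.7). That puts the grip's centre about 30.7 mm above the bar top, on the bar line and about 1 mm from the rack's middle. It looks upright. It sits about 33 mm from the left neighbour's centre and 40 mm from the right one's. Both neighbours still hang where they were, to within about 1 mm, and the arm is clear.
- **Disagreements:** The top camera was off by about 4 mm from the other two at the grip, so I used the wrist and scene cameras. The clearance to the left neighbour is only about 1 mm. I did not measure the marker and bushes again at the end, but the arm never came near them.

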